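# Lift the hot casserole lid through its handle guard

## Task

The covered casserole is hot, so take its lid off without the robot touching lid or pot directly: drape the hinged wooden guard over the middle of the lid's bar handle, then pinch the two hanging leaves of the guard firmly against the bar and lift the lid straight up, level all the way, until it is about 8 cm clear of the pot. Finish while still holding it there, steady and level right over the pot so that drips fall back in, with the guard still wrapped over the bar. Do not shift the pot, and leave the kitchen timer, the spice jar and the pepper mill where they stand.

Things in the scene. Friction and masses are not known exactly. Their poses are not given: they have to be found in the camera images.
- casserole: stainless steel pot, loose, 2.6 kg, standing on a 10 mm cork trivet; outer diameter 200, height 100; two side loop handles reach 138 mm from its axis along its own x, at 79 mm height. Origin: centre of its underside, z up.
- lid: stainless steel lid, diameter 206, 0.4 to 0.65 kg, resting on the pot's rim; a step 8 mm deep, 185 in diameter, drops into the 192 mm mouth. A straight bar handle crosses its middle along its own x. Under the bar the lid rises to 16 mm above the origin. Origin: on the axis, in the plane of the pot's rim (100 mm above the pot's origin when shut), z up. Its yaw is independent of the pot's.
- bar_top (a point): middle of the upper face of the lid's bar handle, 64 mm above the lid's origin; axes as the lid's. The bar runs along x, is 12 wide (y) and 18 tall, flat-sided; posts at both ends leave 104 mm of free bar; 30 mm of air between bar and lid.
- guard: loose wooden handle guard, 69 g, a small tent standing on its leaf edges: spine 64 long (x), 20 wide, 12 tall, a leaf hinged under each long side, and on top a grip fin 50 long, 14 wide. Origin: centre of the spine's underside (the face that rests on the bar), 30 mm above the leaf edges; fin from 12 to 30 mm above it. Carried by the fin its leaves stay spread. Both ways round are alike.
- guard_left (a joint): hinge of the guard's leaf on its +y side (leaf 60 long, 6 thick, reaching 30 mm below the spine). 0: hanging straight down, its inner face flat against the bar's side (guard then 24 wide over both leaves); a light spring holds it spread at its stop, 0.27 rad (leaf edges then about 28 mm apart inside, 41 outside).
- guard_right (a joint): hinge of the guard's leaf on its -y side (leaf 60 long, 6 thick, reaching 30 mm below the spine). 0: hanging straight down, its inner face flat against the bar's side (guard then 24 wide over both leaves); a light spring holds it spread at its stop, 0.27 rad (leaf edges then about 28 mm apart inside, 41 outside).
- timer: wind-up kitchen timer, red dial on a white base, 72x73x59, standing on the worktop on the other side of the pot from the guard; to be left alone. Origin: centre of its underside.
- spice_jar: spice jar with black cap, 41 diameter, 105 tall, beyond and to the right of the pot; to be left alone. Origin: centre of its underside.
- pepper_mill: brown wooden pepper mill with waisted body, 58 diameter, 170 tall, beside the spice jar; to be left alone. Origin: centre of its underside.
- food_keeper: tall black dry-food keeper, a fixed obstacle behind and to the left of the pot: 261 deep (x), 217 wide (y), its top about 0.30 m above the worktop, its front about 0.64 m ahead of the robot, from 0.15 to 0.37 m to the robot's left; steer the arm clear of it.
There are look-alikes about, which are no part of the job. Of the things that look like the guard, the middle-sized one is meant.

How it is judged (in metres and radians):
On the way:
1. the guard sits over the middle of the bar handle, its spine resting on the bar, while the lid is still shut (x of guard in the frame of bar_top between -0.025 and 0.025 m and y of guard in the frame of bar_top between -0.007 and 0.007 m and z of guard in the frame of bar_top below 0.005 m and angle between the x axis of guard and the x axis of lid, either way round below 0.15 rad and angle between guard's own z axis and vertical below 0.3 rad and z of lid in the frame of casserole below 0.104 m), for 0.2 s.
At the end, for the whole second after the job is handed in: Lid held through the guard 5 to 13 cm above the rim, within 4 cm of the pot's axis, under 5 degrees of tilt, still; guard over the bar within 3 cm of its middle and pinched by the fingers; nothing else carries the lid; pot and bystanders moved less than 2 cm (z of lid in the frame of casserole between 0.15 and 0.23 m and horizontal distance between lid and casserole below 0.04 m and angle between lid's own z axis and vertical below 0.09 rad and linear speed of lid below 0.02 m/s and angular speed of lid below 0.15 rad/s and contact force between the fingers and guard above 2 N and contact force between guard and lid above 2 N and x of guard in the frame of bar_top between -0.03 and 0.03 m and y of guard in the frame of bar_top between -0.008 and 0.008 m and z of guard in the frame of bar_top below 0.01 m and contact force between lid and casserole below 0.1 N and angle between casserole's own z axis and vertical below 0.03 rad and distance of each of casserole, timer, spice_jar, pepper_mill from where it was at the start of the episode below 0.02 m); the arm keeps its last pose, push and grip.
It fails at once if the robot touches the hot lid or its handle directly (contact force between any of the fingers, the arm and lid above 1 N).
It fails at once if the robot touches the hot pot (contact force between any of the fingers, the arm and casserole above 1 N).
It fails at once if the lid is tipped by more than 11 degrees (angle between lid's own z axis and vertical above 0.2 rad).
It fails at once if the pot is shifted by more than 2 cm (distance of casserole from where it was at the start of the episode above 0.02 m).
It fails at once if a bystander is moved by more than 2 cm (distance of any of timer, spice_jar, pepper_mill from where it was at the start of the episode above 0.02 m).
It also fails if it takes over 54 s, if anything falls off the work surface, if the arm or the gripper's body presses on something with over 40 N, if the wrist force passes 120 N, or if a joint passes its speed limit or range.

## Robot

A 6-joint arm with a two-finger parallel gripper is mounted at the origin on a cart in front of the work surface, level with it; the furniture and walls round the work are solid. World frame = base frame: x ahead of the robot, y to its left, z up, the work surface at z = 0. Lengths are in mm, angles in degrees, forces in N, time in s.
With the tool pointing down it reaches from about 300 to 850 mm from the base axis. Payload 4.2 kg.
Tool frame: the origin (TCP) lies midway between the tips of the shut fingers; the grasp point (between the pads) lies 19 mm behind it (pinch_z is the distance from the TCP to the grasp point, in mm); z points along the fingers, y is the line along which they close (so a half turn about z gives the same grasp; the last joint's range is limited). The gripper opens to 91 mm and grips with 3 to 60 N. Pads are 32 mm wide; open, the fingers measure 118 mm over their backs; the gripper's body (76 mm by 178 mm) begins 60 mm behind the grasp point.
Start: joints at [64.744, 18.312, 89.639, -0, 72.044, -1.146], TCP at [234.886, 524.854, 213.976] pointing down, gripper open.
Joint ranges: [-177.97, 177.97], [-48.28, 115.42], [12.27, 149.76], [-77.06, 257.06], [2.81, 150.46], [-146.56, 146.56]. Speed limits (degrees/s): [147.25, 147.25, 180, 180, 180, 180].

## Interface

Orientations are given as [roll, pitch, yaw] about the fixed x, y, z axes, in that order (R = Rz(yaw) Ry(pitch) Rx(roll)).
In Python, from workcell import * gives the robot as it stands.
- The arm moves only by the tool step_arm, never from a script. Its argument "steps" is a list of rows, each a list of 7 numbers: the turn, a rotation vector about the tool's x, y, z in degrees, then the shift along the tool's x, y, z in mm, then the opening, from 0 (shut) to 1 (fully open). In form: [[rx, ry, rz, x, y, z, hand], ...]. A call has exactly 8 rows; each row shifts and turns the commanded pose from where the row before left it, along the tool's axes as they then stand; what a row does not reach is not made up. A row lasts 1/8 s, in which the tool goes at most 62.5 mm and 10.7 degrees, less where a joint would pass 70% of its speed; a pose out of reach is approached as far as the arm can. A call is refused whole if a number of a shift passes 62.5 or a number of a turn 10.7, either way. A call with a gripper value outside its range is refused whole. The fingers move at their own pace and stop on an object; "force" is the grip in N (left out, the last holds). Time passes only in rows, so rows that do not move let the fingers close, or fill a call up. It gives the time, the measured TCP pose, the force, the opening and the grip force at its end, in the units of the state.
- state(): the state, without advancing time (a new reading comes with each control period).
- grab_frame(name): name is "scene" or "top" or "wrist"; returns a dict with "image" (384x512x3 uint8, blue, green, red), "fovy" (degrees; the focal length in pixels is half the picture's height over the tangent of half this angle, whatever the lens; pixels are square), "cx", "cy" (the principal point, pixels), "origin" and "rotation" of the camera in the world; the wrist camera has in their place "tool_from_camera" (4x4, takes a point from camera to tool coordinates, whose origin is the TCP and whose axes are the flange's). Camera axes: x right, y down, z forward; pixel columns grow to the right and rows downward; lengths in mm; the calibration is good to about 2 mm. The wrist camera is an equidistant fisheye: a pixel r from the principal point sees the ray r / f radians off the axis. A picture is of the moment at which its call begins: read the wrist's pose just before it. There is no depth.
- job_done(): hands the job in; it is judged then, once.
The state is a dict: "time_s": time; "qpos": joint angles; "qvel": joint speeds; "effort": joint torques, N m; "ee_pos": TCP position; "ee_rot": TCP orientation; "force": force on the tool from outside, world axes, zero at the start; "torque": the same for the moment, N m; "gripper_width": finger opening in mm; "gripper_force": force on a finger pad.
Only numpy, scipy, OpenCV 4.12 (cv2) and the standard library are available. Lean on these libraries where they do the work, as an engineer would, in place of code of your own. Each camera call takes 0.05 s, during which the arm holds its last target. There are 200 camera calls.

## Working session

There is one attempt and no reset: what is moved stays moved. The work goes in short steps, Python scripts to look and compute and a tool call to move; the robot and the scene stay as the last step left them, time stands still between calls to the robot, and variables do not carry over. Pictures are saved under pics/ and viewed, at most 11 in all, crops included, and the job is handed in when it is done.

Besides the shell and the picture viewer there is one more tool, called after "Call:" by a JSON object that holds its "method" and its "body", one argument or row to a line. step_arm: Moves the arm, as the interface text tells. Its arguments: {"type":"object","properties":{"steps":{"type":"array","items":{"type":"array","items":{"type":"number"}}},"force":{"type":"number"}},"required":["steps"]}

```bash
mkdir -p pics; cat > h.py <<'E'
from workcell import *
import numpy as np, cv2
from scipy.spatial.transform import Rotation as R
def ray(f,u,v):
    F=f['image'].shape[0]/2/np.tan(np.radians(f['fovy']/2))
    d=np.array([(u-f['cx'])/F,(v-f['cy'])/F,1.]); d=np.array(f['rotation'])@(d/np.linalg.norm(d))
    return np.array(f['origin']),d
def onz(f,u,v,z):
    o,d=ray(f,u,v); return o+d*(z-o[2])/d[2]
def proj(f,P):
    F=f['image'].shape[0]/2/np.tan(np.radians(f['fovy']/2))
    c=np.array(f['rotation']).T@(np.array(P,float)-f['origin']); return c[0]/c[2]*F+f['cx'],c[1]/c[2]*F+f['cy']
def wray(f,s,u,v):
    F=f['image'].shape[0]/2/np.tan(np.radians(f['fovy']/2))
    x,y=u-f['cx'],v-f['cy'];r=np.hypot(x,y)+1e-9;t=r/F
    d=np.array([x/r*np.sin(t),y/r*np.sin(t),np.cos(t)])
    T=np.array(f['tool_from_camera']); Rt=R.from_euler('xyz',s['ee_rot'],degrees=True).as_matrix()
    return Rt@T[:3,3]+s['ee_pos'], Rt@(T[:3,:3]@d)
def wonz(f,s,u,v,z):
    o,d=wray(f,s,u,v); return o+d*(z-o[2])/d[2]
def meet(a,b):
    (o,d),(p,e)=a,b
    t=np.linalg.lstsq(np.c_[d,-e],p-o,rcond=None)[0]; x,y=o+d*t[0],p+e*t[1]
    return (x+y)/2,np.linalg.norm(x-y)
E
python3 - <<'E'
from h import *
import pickle
s=state();print(s)
fs={}
for n in('scene','top','wrist'):
    f=grab_frame(n);fs[n]=f;cv2.imwrite(f'pics/{n}0.png',f['image']);print(n,f['fovy'],f['cx'],f['cy'],f.get('origin'))
    print(f.get('rotation',f.get('tool_from_camera')))
pickle.dump((s,fs),open('f0.pkl','wb'))
cv2.imwrite('pics/st.png',cv2.resize(fs['scene']['image'],(800,600)))
cv2.imwrite('pics/tt.png',cv2.resize(fs['top']['image'],(800,600)))
E
```

```text
{'time_s': 0.0, 'qpos': array([ 6.47418412e+01,  1.83507093e+01,  8.97056927e+01, -1.37502168e-03,
        7.20453318e+01, -1.14692414e+00]), 'qvel': array([ 0.02859737,  0.06994991, -0.00964141, -0.05987999,  0.0217944 ,
        0.01158548]), 'effort': array([-7.71537325e-04, -4.12455726e+01, -2.31975657e+01,  7.27217761e-02,
        4.54355031e-02, -1.42866811e-04]), 'ee_pos': array([234.69063918, 524.36496747, 213.13447226]), 'ee_rot': array([-1.79898260e+02, -7.29287148e-04,  1.55889190e+02]), 'force': array([-1.22253201, -0.1070993 ,  0.40246344]), 'torque': array([-0.00112971,  0.04552679,  0.00045543]), 'gripper_force': 0.0, 'gripper_width': 90.88490288748217}
scene 54.34362337838946 253.51819853725323 190.25992598485848 [ 109.67335475 -913.40597685  848.57907637]
[-126.35403005    1.22500336  -29.08971766]
top 48.139871804856924 260.7914515847653 188.90526642226294 [ 420.84449479  -16.78860434 1251.32066016]
[-172.46831853   -0.30314192  -88.25914092]
wrist 65.70646984690485 251.2926466850386 190.25540655611817 None
[[ 1.59623065e-04 -9.69969868e-01 -2.43225059e-01  6.81818737e+01]
 [ 9.99999983e-01  1.32762708e-04  1.26825892e-04 -4.78485384e-01]
 [-9.07260765e-05 -2.43225075e-01  9.69969873e-01 -1.69243265e+02]
 [ 0.00000000e+00  0.00000000e+00  0.00000000e+00  1.00000000e+00]]
```

View pics/st.png

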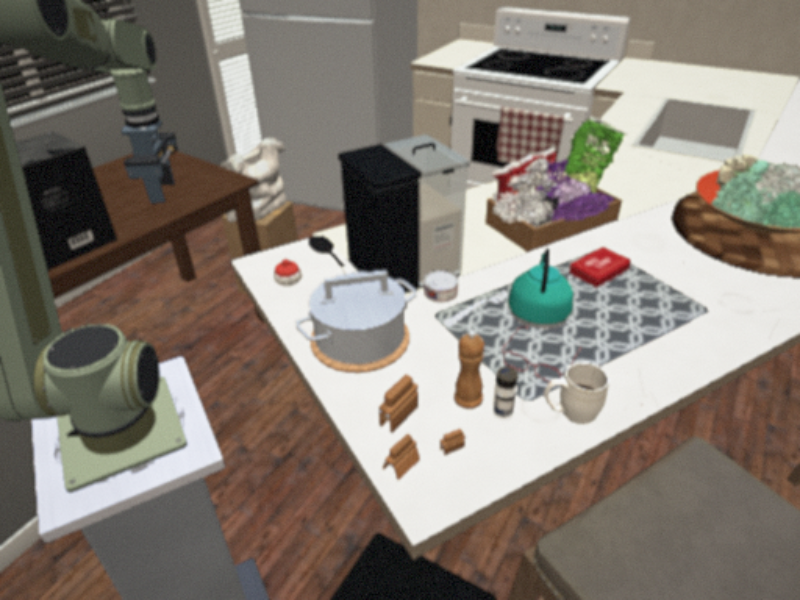

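View pics/tt.png

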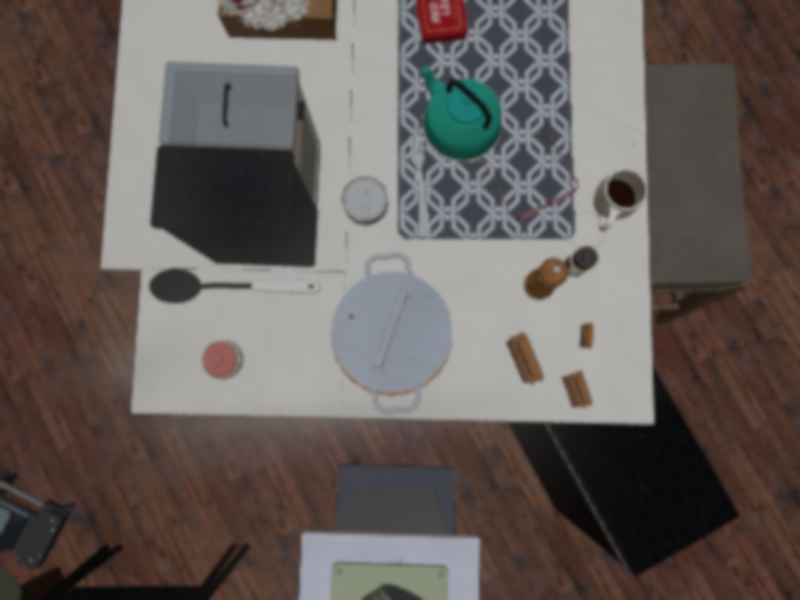

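The views show the pot at top (392,332) with its bar running from (405,293) to (380,368). Three tents stand at top (524,357), (577,389) and (587,335). The middle-sized one appears to be (577,389), which is (402,456) in the scene view. I'll measure to confirm.

```bash
sed -i "s/np.array(f\['rotation'\])/R.from_euler('xyz',f['rotation'],degrees=True).as_matrix()/" h.py
python3 - <<'E'
from h import *
import pickle
s,fs=pickle.load(open('f0.pkl','rb'))
for n in('scene','top'):
    f=fs[n];hsv=cv2.cvtColor(f['image'],cv2.COLOR_BGR2HSV)
    print(n,'base->',proj(f,[0,0,0]))
    m=cv2.inRange(hsv,(5,110,50),(20,255,255))
    k,l,st,c=cv2.connectedComponentsWithStats(m)
    for i in range(1,k):
        if st[i,4]>40:
            pts=np.argwhere(l==i)[:,::-1].astype(np.float32)
            box=cv2.boxPoints(cv2.minAreaRect(pts)) 
            P=onz(f,*c[i],20)
            if 150<P[0]<700 and -500<P[1]<0:
                B=np.array([onz(f,*b,40)[:2] for b in box]);e=B[1:]-B[:-1]
                print(c[i].round(1),st[i,4],P.round(),np.linalg.norm(e,axis=1).round(),np.degrees(np.arctan2(e[:,1],e[:,0])).round())
a=fs['scene']['image'][210:310,220:350];b=fs['top']['image'][200:272,310:400]
im=np.zeros((600,800,3),np.uint8)
a=cv2.resize(a,None,fx=4,fy=4,interpolation=2);b=cv2.resize(b,None,fx=3,fy=3,interpolation=2)
cv2.imwrite('pics/gs.png',np.hstack([a[:400,:520],cv2.resize(b,(270,400))]))
t=fs['top']['image'][155:270,200:300];cv2.imwrite('pics/lid.png',cv2.resize(t,None,fx=5,fy=5,interpolation=2))
E
```

```text
scene base-> (np.float64(77.67573557646898), np.float64(274.87640916496844))
[230.4 230.5] 177 [469. -76.  20.] [201.  95. 189.] [ -22. -116.  158.]
[300.3 237.9] 598 [ 645. -220.   20.] [205.  50. 204.] [  54.  -36. -128.]
[171.1 246. ] 146 [277. -46.  20.] [112.  55. 108.] [   3.  -96. -178.]
[255.6 256.6] 456 [ 483. -219.   20.] [116.  68. 110.] [  25.  -85. -157.]
[168.6 266.1] 798 [ 243. -122.   20.] [198.  90. 186.] [  17.  -89. -166.]
[177.4 319.3] 2155 [ 203. -308.   20.] [258. 232. 220.] [  14.  -89. -172.]
[289.5 281.9] 125 [ 518. -350.   20.] [42. 32. 41.] [   2. -102. -179.]
[173.7 287.3] 203 [ 230. -205.   20.] [78. 58. 75.] [   9.  -89. -173.]
[257.7 291.4] 296 [ 425. -334.   20.] [69. 48. 66.] [  22.  -82. -160.]
[220.3 297.7] 42 [ 327. -302.   20.] [19. 26. 19.] [  52.  -49. -129.]
[208.4 347.8] 1460 [ 241. -419.   20.] [224. 108. 212.] [  39.  -63. -145.]
top base-> (np.float64(247.66918123281982), np.float64(399.418685275631))
[348.7 178.3] 372 [ 623. -272.   20.] [85. 46. 84.] [ -44. -135.  136.]
[375.3 214.2] 72 [ 521. -349.   20.] [14. 37. 14.] [-88. 180.  92.]
[335.8 229. ] 309 [ 475. -236.   20.] [31. 82. 31.] [ -66. -157.  114.]
[369.4 249.2] 194 [ 421. -332.   20.] [29. 56. 28.] [ -69. -160.  111.]
```

View pics/lid.png

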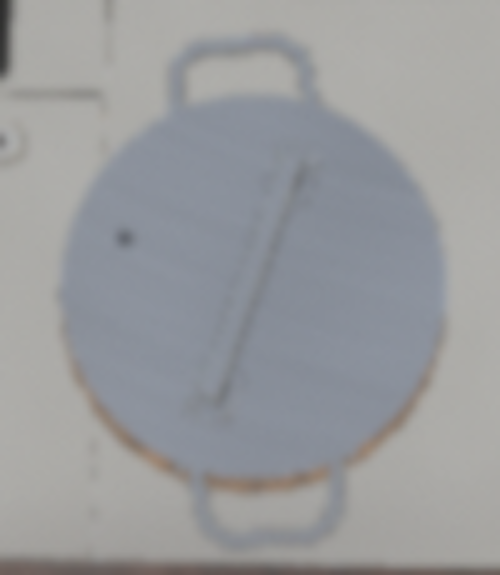

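Measured footprints are 82, 56 and 37 mm long, so the middle guard is at about (421,-332) with yaw about 20°. The bar yaw is roughly -20°. I'll travel high over the pot first, to look with the wrist camera.

```bash
cat >> h.py <<'E'
def plan(pos,psi,n,s=None):
    "rows taking the measured pose to pos with tool down, yaw psi, in n rows"
    s=s or state(); A=R.from_euler('xyz',s['ee_rot'],degrees=True); B=R.from_euler('xyz',[180,0,psi],degrees=True)
    rv=(A.inv()*B).as_rotvec(degrees=True)/n; dp=(np.array(pos,float)-s['ee_pos'])/n
    print('at',s['time_s'],s['ee_pos'].round(1),s['ee_rot'].round(2))
    for i in range(n):
        t=A.inv().apply(dp); A=A*R.from_rotvec(rv,degrees=True); print(rv.round(1),t.round(1),end=' | ')
    print()
E
python3 - <<'E'
from h import *
plan([420,-20,330],20,16)
E
```

```text
at 0.15 [234.7 524.5 213.3] [-179.93    0.    155.89]
[-0.   0.   8.5] [-24.5 -26.3  -7.3] | [-0.   0.   8.5] [-28.1 -22.4  -7.3] | [-0.   0.   8.5] [-31.1 -18.   -7.3] | [-0.   0.   8.5] [-33.4 -13.3  -7.3] | [-0.   0.   8.5] [-35.   -8.2  -7.3] | [-0.   0.   8.5] [-35.8  -2.9  -7.3] | [-0.   0.   8.5] [-35.9   2.4  -7.3] | [-0.   0.   8.5] [-35.1   7.7  -7.3] | [-0.   0.   8.5] [-33.6  12.8  -7.3] | [-0.   0.   8.5] [-31.3  17.6  -7.3] | [-0.   0.   8.5] [-28.4  22.   -7.3] | [-0.   0.   8.5] [-24.8  26.   -7.3] | [-0.   0.   8.5] [-20.7  29.4  -7.3] | [-0.   0.   8.5] [-16.1  32.1  -7.3] | [-0.   0.   8.5] [-11.2  34.1  -7.3] | [-0.   0.   8.5] [-6.1 35.4 -7.3] |
```

Call:
{"method": "step_arm", "body": {
  "steps": [
    [0, 0, 8.5, -24.5, -26.5, -15, 1],
    [0, 0, 8.5, -28, -22.5, -15, 1],
    [0, 0, 8.5, -31, -18, -15, 1],
    [0, 0, 8.5, -33.5, -13.5, -15, 1],
    [0, 0, 8.5, -35, -8, -15, 1],
    [0, 0, 8.5, -36, -3, -15, 1],
    [0, 0, 8.5, -36, 2.5, -15, 1],
    [0, 0, 8.5, -35, 7.5, -12, 1]
  ]
}}

```text
time_s: 1.15
ee_pos: [327.3, 250.9, 331.4]
ee_rot: [180.0, -0.0, 87.6]
force: [0.3, -0.3, 0.8]
gripper_width: 91.2
gripper_force: 0.0
```

Call:
{"method": "step_arm", "body": {
  "steps": [
    [0, 0, 8.5, -33.5, 13, 0, 1],
    [0, 0, 8.5, -31.5, 17.5, 0, 1],
    [0, 0, 8.5, -28.5, 22, 0, 1],
    [0, 0, 8.5, -25, 26, 0, 1],
    [0, 0, 8.5, -20.5, 29.5, 0, 1],
    [0, 0, 8.5, -16, 32, 0, 1],
    [0, 0, 8.5, -11, 34, 0, 1],
    [0, 0, 8.5, -6, 35.5, 0, 1]
  ]
}}

```text
time_s: 2.15
ee_pos: [419.7, -21.2, 330.8]
ee_rot: [-180.0, 0.0, 19.6]
force: [0.3, -0.7, -0.5]
gripper_width: 91.0
gripper_force: 0.0
```

```bash
python3 - <<'E'
from h import *
import pickle
s=state();f=grab_frame('wrist');pickle.dump((s,f),open('f1.pkl','wb'))
cv2.imwrite('pics/w1.png',cv2.resize(f['image'],(800,600)))
plan([410,-325,250],20,8)
E
```

```text
at 2.2 [421.1 -24.6 330.5] [1.7978e+02 5.0000e-02 1.9270e+01]
[ 0.   0.  -0.1] [-13.7  34.9  10.2] | [ 0.   0.  -0.1] [-13.7  34.9  10.2] | [ 0.   0.  -0.1] [-13.8  34.9  10.2] | [ 0.   0.  -0.1] [-13.9  34.9  10.2] | [ 0.   0.  -0.1] [-13.9  34.9  10.1] | [ 0.   0.  -0.1] [-14.   34.9  10.1] | [ 0.   0.  -0.1] [-14.   34.8  10.1] | [ 0.   0.  -0.1] [-14.1  34.8  10.1] |
```

View pics/w1.png

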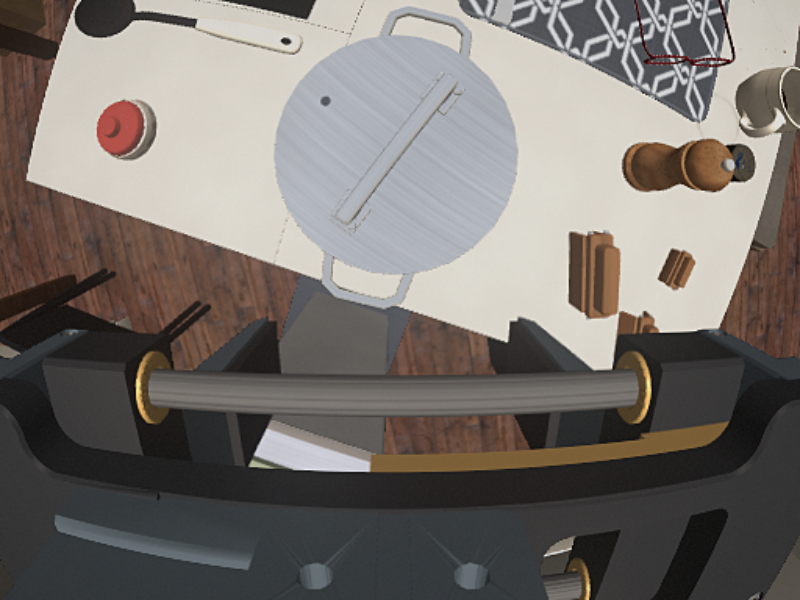

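The wrist view (800×600) shows the lid centred near (396,152), with the bar's top face running from about (348,220) to (455,82). The arm was still settling, so I'll take a steady frame before moving on.

```bash
python3 - <<'E'
from h import *
import pickle
for i in range(6): s=state();f=grab_frame('wrist')
pickle.dump((s,f),open('f1.pkl','wb')); print(s['ee_pos'],s['qvel'].round(2)); cv2.imwrite('pics/b.png',cv2.resize(f['image'][30:170,200:310],None,fx=4,fy=4))
plan([400,-325,260],20,8)
E
```

```text
[419.29012753 -19.41173582 330.83070802] [ 0.68 -0.13 -0.07 -0.09 -0.18  0.05]
at 2.5 [419.3 -19.3 330.9] [-179.97   -0.     19.99]
[-0. -0. -0.] [-15.3  35.1   8.8] | [-0. -0. -0.] [-15.3  35.1   8.8] | [-0. -0. -0.] [-15.3  35.1   8.9] | [-0. -0. -0.] [-15.3  35.1   8.9] | [-0. -0. -0.] [-15.3  35.1   8.9] | [-0. -0. -0.] [-15.3  35.1   8.9] | [-0. -0. -0.] [-15.3  35.1   8.9] | [-0. -0. -0.] [-15.3  35.1   8.9] |
```

View pics/b.png

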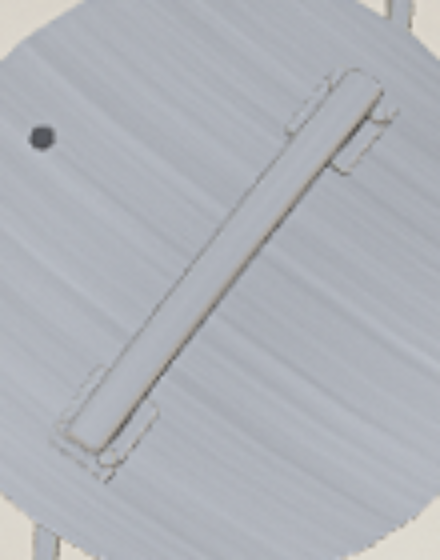

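Call:
{"method": "step_arm", "body": {
  "steps": [
    [0, 0, 0, -15, 35, 4, 1],
    [0, 0, 0, -15, 35, 4, 1],
    [0, 0, 0, -15, 35, 4, 1],
    [0, 0, 0, -15.5, 35, 10, 1],
    [0, 0, 0, -15.5, 35, 10, 1],
    [0, 0, 0, -15.5, 35, 14, 1],
    [0, 0, 0, -15.5, 35.5, 14, 1],
    [0, 0, 0, -15.5, 35.5, 11, 1]
  ]
}}

```text
time_s: 3.5
ee_pos: [400.3, -326.1, 259.5]
ee_rot: [-180.0, -0.0, 20.0]
force: [0.4, -1.0, -0.4]
gripper_width: 91.5
gripper_force: 0.0
```

```bash
python3 - <<'E'
from h import *
import pickle
for i in range(7): s=state();f=grab_frame('wrist')
pickle.dump((s,f),open('f2.pkl','wb')); print(s['ee_pos'],s['qvel'].round(2)); cv2.imwrite('pics/w2.png',cv2.resize(f['image'],(800,600)))
s,f=pickle.load(open('f1.pkl','rb'))
c=(np.array([(352,70),(381,90),(98,451),(66,432)])+.5)/4-.5+[200,30]
P=np.array([wonz(f,s,*p,174) for p in c]);print(P.round(1),P.mean(0).round(1))
a=(P[0]+P[1])/2;b=(P[2]+P[3])/2;print('yaw',np.degrees(np.arctan2(*(a-b)[1::-1])),np.linalg.norm(a-b),np.linalg.norm(P[0]-P[1]))
E
```

```text
[ 400.4714222  -324.72992298  260.36798139] [ 0.27 -0.34 -0.07 -0.16 -0.18 -0.07]
[[571.1  -6.7 174. ]
 [568.7 -16.  174. ]
 [447.1  22.2 174. ]
 [449.2  32.3 174. ]] [509.   8. 174.]
yaw -17.580910351621053 127.686062704296 9.651711351966208
```

View pics/w2.png

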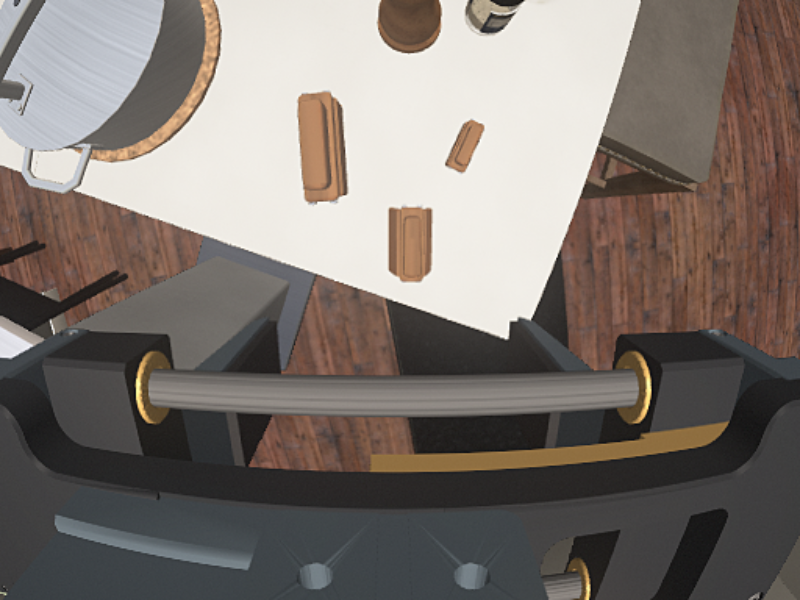

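The middle guard is at w2 (410,243), almost aligned with the tool and bounded by u 389–432 and v 206–281. I'll go lower above it for a second view.

```bash
python3 - <<'E'
from h import *
import pickle
s,f=pickle.load(open('f2.pkl','rb'))
k=.64
for z in(60,):
    a=wonz(f,s,410.5*k-.3,216*k-.3,z);b=wonz(f,s,411*k-.3,277*k-.3,z);print(a,b,(a+b)/2,np.linalg.norm(a-b),np.degrees(np.arctan2(*(a-b)[1::-1])))
plan([415,-332,150],20,8)
E
```

```text
[ 445.08922023 -323.57733955   60.        ] [ 398.80609465 -341.18257561   60.        ] [ 421.94765744 -332.37995758   60.        ] 49.518401122703274 20.825879472319528
at 3.85 [ 400.5 -324.8  260.5] [ 1.7998e+02 -4.0000e-02  1.9990e+01]
[ 0. -0. -0.] [ 1.4  1.5 13.8] | [ 0. -0. -0.] [ 1.4  1.5 13.8] | [ 0. -0. -0.] [ 1.4  1.5 13.8] | [ 0. -0. -0.] [ 1.4  1.5 13.8] | [ 0. -0. -0.] [ 1.4  1.5 13.8] | [ 0. -0. -0.] [ 1.4  1.5 13.8] | [ 0. -0. -0.] [ 1.4  1.5 13.8] | [ 0. -0. -0.] [ 1.4  1.5 13.8] |
```

Fin length comes out at 49.5 mm with z = 60, against 50 expected, so the identity and height agree. Going lower.

Call:
{"method": "step_arm", "body": {
  "steps": [
    [0, 0, 0, 1.4, 1.5, 14, 1],
    [0, 0, 0, 1.4, 1.5, 14, 1],
    [0, 0, 0, 1.4, 1.5, 14, 1],
    [0, 0, 0, 1.4, 1.5, 14, 1],
    [0, 0, 0, 1.4, 1.5, 14, 1],
    [0, 0, 0, 1.4, 1.5, 14, 1],
    [0, 0, 0, 1.4, 1.5, 14, 1],
    [0, 0, 0, 1.4, 1.5, 12, 1]
  ]
}}

```text
time_s: 4.85
ee_pos: [414.7, -333.5, 148.9]
ee_rot: [-180.0, 0.0, 19.9]
force: [-0.1, -0.4, 1.0]
gripper_width: 91.2
gripper_force: 0.0
```

```bash
python3 - <<'E'
from h import *
import pickle
for i in range(6): s=state();f=grab_frame('wrist')
pickle.dump((s,f),open('f3.pkl','wb')); print(s['ee_pos'],s['ee_rot'])
a=f['image'][100:240,190:340]
s2,f2=pickle.load(open('f2.pkl','rb'));b=f2['image'][120:190,235:290]
a=cv2.resize(a,(0,0),fx=4,fy=4,interpolation=2);b=cv2.resize(b,(0,0),fx=3.5,fy=8,interpolation=2)
cv2.imwrite('pics/w3.png',np.hstack([a,cv2.resize(b,(192,560))])[:, :792]);print(a.shape,b.shape)
E
```

```text
[ 414.90487805 -333.60274483  150.21392281] [ 1.79971163e+02 -2.31718608e-02  1.98875951e+01]
(560, 600, 3) (560, 192, 3)
```

View pics/w3.png

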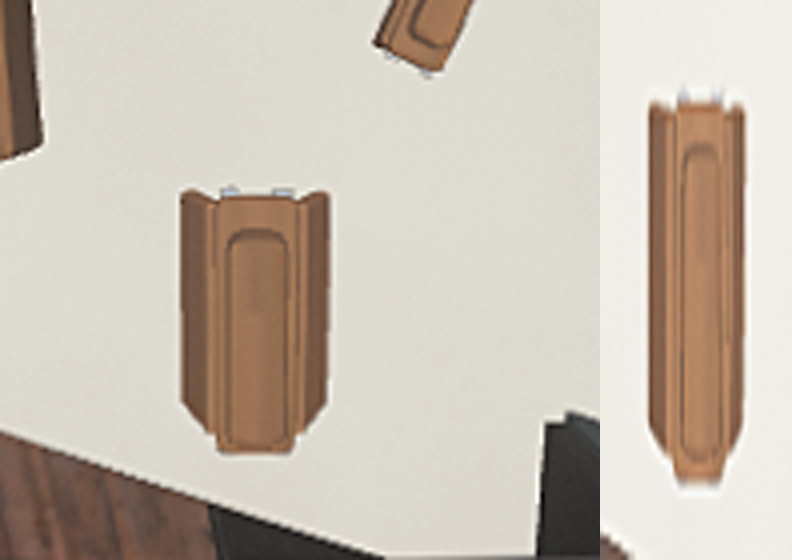

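The crop shows the spine from (258.5,196) to (256,453) and the fin within x 227–288, y 232–444.

```bash
python3 - <<'E'
from h import *
import pickle
s,f=pickle.load(open('f3.pkl','rb'));s2,f2=pickle.load(open('f2.pkl','rb'))
A=lambda x,y:((x+.5)/4-.5+190,(y+.5)/4-.5+100)
B=lambda x,y:((x-600+.5)*55/192-.5+235,(y+.5)/8-.5+120)
for n,a,b in(('spine top end',(258.5,196),(702,106)),('spine bottom',(256,453),(698,485)),('fin top',(258,232),(702,146)),('fin bot',(257,444),(699,461))):
    print(n,meet(wray(f,s,*A(*a)),wray(f2,s2,*B(*b))))
p=wonz(f,s,*A(258,232),60);q=wonz(f,s,*A(257,444),60);print(p,q,(p+q)/2,np.linalg.norm(p-q),np.degrees(np.arctan2(*(p-q)[1::-1])))
p=wonz(f,s,*A(258.5,196),42);q=wonz(f,s,*A(256,453),42);print(p,q,(p+q)/2,np.linalg.norm(p-q),np.degrees(np.arctan2(*(p-q)[1::-1])))
l=wonz(f,s,*A(228,330),60);r=wonz(f,s,*A(288,330),60);print('fin w',np.linalg.norm(l-r))
plan([422,-333,78],20.3,8)
E
```

```text
spine top end (array([ 450.69582242, -324.5384888 ,   27.10077947]), np.float64(0.7729783038763363))
spine bottom (array([ 389.6727858 , -345.68970086,   32.03709457]), np.float64(0.0016066328986786649))
fin top (array([ 445.5304084 , -325.63483085,   53.31724663]), np.float64(0.02357600777648592))
fin bot (array([ 396.2135334 , -343.26269297,   46.01950954]), np.float64(0.34336237985849344))
[ 446.35532133 -325.27330993   60.        ] [ 400.42819807 -341.765273     60.        ] [ 423.3917597  -333.51929146   60.        ] 48.79841694318051 19.75269736362727
[ 452.17826184 -323.47638669   42.        ] [ 392.74926368 -344.48049614   42.        ] [ 422.46376276 -333.97844141   42.        ] 63.03156698098094 19.465037827364384
fin w 13.40780265723047
at 5.15 [ 415.  -333.7  150.4] [ 1.7995e+02 -4.0000e-02  1.9890e+01]
[ 0.  -0.  -0.1] [0.8 0.2 9.1] | [ 0.  -0.  -0.1] [0.8 0.2 9.1] | [ 0.  -0.  -0.1] [0.8 0.2 9.1] | [ 0.  -0.  -0.1] [0.8 0.2 9.1] | [ 0.  -0.  -0.1] [0.8 0.2 9.1] | [ 0.  -0.  -0.1] [0.8 0.2 9.1] | [ 0.  -0.  -0.1] [0.9 0.2 9.1] | [ 0.  -0.  -0.1] [0.9 0.2 9.1] |
```

Call:
{"method": "step_arm", "body": {
  "steps": [
    [0, 0, 0, 1, 0, 13, 1],
    [0, 0, 0, 1, 0, 13, 1],
    [0, 0, 0, 1, 0, 13, 1],
    [0, 0, 0, 1, 0, 13, 0.7],
    [0, 0, 0, 1, 0, 13, 0.5],
    [0, 0, 0, 1, 0, 13, 0.5],
    [0, 0, 0, 1, 0, 13, 0.5],
    [0, 0, 0, 0.5, 0, 12, 0.5]
  ]
}}

```text
time_s: 6.15
ee_pos: [421.8, -330.8, 46.0]
ee_rot: [-180.0, 0.0, 19.9]
force: [0.4, -0.7, -0.0]
gripper_width: 46.5
gripper_force: 0.0
```

Call:
{"method": "step_arm", "body": {
  "steps": [
    [0, 0, 0, 0, 0, 0, 0.5],
    [0, 0, 0, 0, 0, 0, 0.3],
    [0, 0, 0, 0, 0, 0, 0],
    [0, 0, 0, 0, 0, 0, 0],
    [0, 0, 0, 0, 0, 0, 0],
    [0, 0, 0, 0, 0, 0, 0],
    [0, 0, 0, 0, 0, 0, 0],
    [0, 0, 0, 0, 0, 0, 0]
  ],
  "force": 20
}}

```text
time_s: 7.15
ee_pos: [421.8, -331.0, 47.0]
ee_rot: [180.0, -0.0, 19.9]
force: [0.2, 0.0, 0.7]
gripper_width: 14.2
gripper_force: 19.9
```

The guard is held by the fin (14.2 mm). I'll lift, then go to a second viewpoint beside the bar.

Call:
{"method": "step_arm", "body": {
  "steps": [
    [0, 0, 0, 0, 0, -10, 0],
    [0, 0, 0, 0, 0, -25, 0],
    [0, 0, 0, 0, 0, -35, 0],
    [0, 0, 0, 0, 0, -40, 0],
    [0, 0, 0, 0, 0, -40, 0],
    [0, 0, 0, 0, 0, -35, 0],
    [0, 0, 0, 0, 0, -20, 0],
    [0, 0, 0, 0, 0, -10, 0]
  ]
}}

```text
time_s: 8.15
ee_pos: [421.8, -330.9, 263.5]
ee_rot: [179.9, -0.1, 19.9]
force: [0.2, 0.2, -0.8]
gripper_width: 14.0
gripper_force: 19.9
```

```bash
python3 - <<'E'
from h import *
plan([425,90,262],-17.6,16)
E
```

```text
at 8.15 [ 421.8 -330.9  263.5] [ 1.7991e+02 -6.0000e-02  1.9890e+01]
[ 0.  -0.   2.3] [  9.1 -24.7   0.1] | [ 0.  -0.   2.3] [  8.1 -25.    0.1] | [ 0.  -0.   2.3] [  7.1 -25.3   0.1] | [ 0.  -0.   2.3] [  6.  -25.6   0.1] | [ 0.  -0.   2.3] [  5.  -25.8   0.1] | [ 0.  -0.   2.3] [  3.9 -26.    0.1] | [ 0.  -0.   2.3] [  2.9 -26.2   0.1] | [ 0.  -0.   2.3] [  1.8 -26.2   0.1] | [ 0.  -0.   2.3] [  0.7 -26.3   0.1] | [ 0.  -0.   2.3] [ -0.4 -26.3   0.1] | [ 0.  -0.   2.3] [ -1.4 -26.3   0.1] | [ 0.  -0.   2.3] [ -2.5 -26.2   0.1] | [ 0.  -0.   2.3] [ -3.6 -26.1   0.1] | [ 0.  -0.   2.3] [ -4.6 -25.9   0.1] | [ 0.  -0.   2.3] [ -5.7 -25.7   0.1] | [ 0.  -0.   2.3] [ -6.7 -25.4   0.1] |
```

Call:
{"method": "step_arm", "body": {
  "steps": [
    [0, 0, 2.3, 9, -24.5, 0, 0],
    [0, 0, 2.3, 8, -25, 0, 0],
    [0, 0, 2.3, 7, -25.5, 0, 0],
    [0, 0, 2.3, 6, -25.5, 0, 0],
    [0, 0, 2.4, 5, -26, 0, 0],
    [0, 0, 2.4, 4, -26, 0, 0],
    [0, 0, 2.4, 3, -26, 0, 0],
    [0, 0, 2.4, 2, -26, 0, 0]
  ]
}}

```text
time_s: 9.15
ee_pos: [422.5, -119.8, 261.4]
ee_rot: [-180.0, 0.1, 1.0]
force: [0.2, -0.5, -1.4]
gripper_width: 14.1
gripper_force: 19.9
```

Call:
{"method": "step_arm", "body": {
  "steps": [
    [0, 0, 2.3, 0.5, -26, 0, 0],
    [0, 0, 2.3, -0.5, -26, 0, 0],
    [0, 0, 2.3, -1.5, -26, 0, 0],
    [0, 0, 2.3, -2.5, -26, 0, 0],
    [0, 0, 2.3, -3.5, -26, 0, 0],
    [0, 0, 2.3, -4.5, -26, 0, 0],
    [0, 0, 2.4, -5.5, -25.5, 0, 0],
    [0, 0, 2.4, -6.5, -25, 0, 0]
  ]
}}

```text
time_s: 10.15
ee_pos: [423.7, 88.6, 261.4]
ee_rot: [180.0, 0.1, -17.6]
force: [-0.1, -0.4, -0.8]
gripper_width: 13.8
gripper_force: 19.9
```

```bash
python3 - <<'E'
from h import *
import pickle
for i in range(6): s=state();f=grab_frame('wrist')
pickle.dump((s,f),open('f4.pkl','wb')); print(s['ee_pos'],s['ee_rot'])
cv2.imwrite('pics/w4.png',cv2.resize(f['image'][0:300,100:460],None,fx=2,fy=2,interpolation=2)); cv2.imwrite('pics/full4.png',f['image'])
E
```

```text
[424.02375203  87.31927451 261.61276916] [ 1.79944837e+02  3.84919106e-02 -1.74743831e+01]
```

View pics/w4.png

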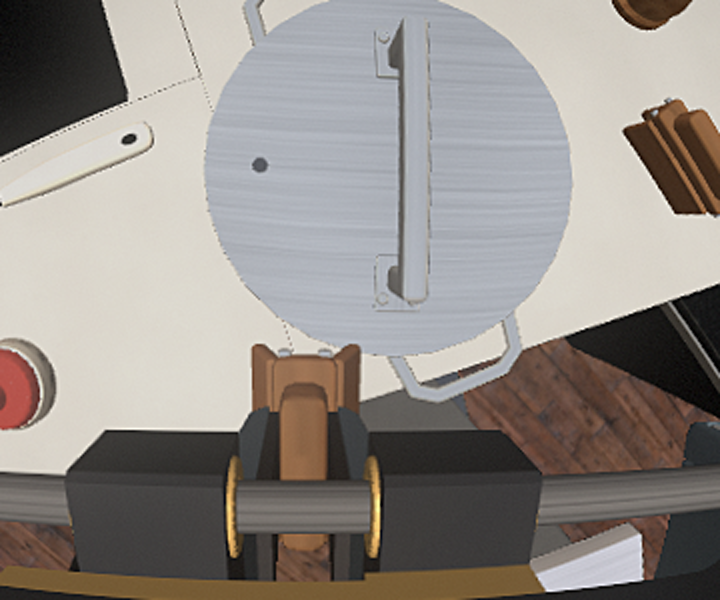

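```bash
python3 - <<'E'
from h import *
import pickle
s,f=pickle.load(open('f1.pkl','rb'));s2,f2=pickle.load(open('f4.pkl','rb'))
A=lambda x,y:((x+.5)/4-.5+200,(y+.5)/4-.5+30)
B=lambda x,y:((x+.5)/2-.5+100,(y+.5)/2-.5)
for a,b in(((366.5,80),(417.5,17)),((82,441),(416,302))):
    print(meet(wray(f,s,*A(*a)),wray(f2,s2,*B(*b))))
P=[wonz(f2,s2,*B(x,y),174) for x,y in((417.5,17),(416,302))];d=P[0]-P[1];print(P,(P[0]+P[1])/2,np.linalg.norm(d),np.degrees(np.arctan2(d[1],d[0])))
g=cv2.cvtColor(f2['image'],cv2.COLOR_BGR2GRAY)
for v in(40,75,110): print(v,g[v-2:v+3,294:320].mean(0).round().astype(int))
# lid rim circle
for ff,ss in((f,s),(f2,s2)):
    hsv=cv2.cvtColor(ff['image'],cv2.COLOR_BGR2HSV)
    m=cv2.inRange(hsv,(90,15,100),(130,90,230));m=cv2.morphologyEx(m,cv2.MORPH_OPEN,np.ones((13,13)))
    c=max(cv2.findContours(m,0,1)[0],key=cv2.contourArea)[:,0]
    Q=np.array([wonz(ff,ss,*p,110)[:2] for p in c if p[1]>1]);ctr,r=cv2.minEnclosingCircle(Q.astype(np.float32))
    x=np.linalg.lstsq(np.c_[2*Q,np.ones(len(Q))],(Q**2).sum(1),rcond=None)[0];print('rim',ctr,r,x[:2],np.sqrt(x[2]+x[0]**2+x[1]**2))
E
```

```text
(array([569.21352085, -11.24996966, 176.00669296]), np.float64(0.22135199799049254))
(array([447.40781842,  27.52078088, 173.88775329]), np.float64(1.7617801360662113))
[array([569.73249544, -11.87494819, 174.        ]), array([446.56189973,  27.73948112, 174.        ])] [508.14719758   7.93226646 174.        ] 129.3843060722771 -17.82895678651106
40 [155 154 154 157 159 112  85 106 164 179 175 174 174 179 177 176 174 176
 177 172 155 161 168 167 168 168]
75 [174 174 173 175 176 144  80  99 149 178 176 176 177 178 179 176 175 175
 176 172 145 161 172 171 171 170]
110 [177 177 178 179 188 115  89  98 161 180 177 178 180 180 179 178 176 176
 176 171 132 173 178 176 176 176]Traceback (most recent call last):
  File "<stdin>", line 15, in <module>
ValueError: max() iterable argument is empty
```

Triangulated bar centre is about (508.5, 8.4), top about 174–175, yaw -17.7°. This matches the expected heights. Move above it, then lower.

```bash
python3 - <<'E'
from h import *
plan([508.6,8.4,240],-17.7,8)
E
```

```text
at 10.45 [424.1  87.1 261.7] [ 1.7996e+02  3.0000e-02 -1.7520e+01]
[0. 0. 0.] [13.   6.2  2.7] | [0. 0. 0.] [13.   6.2  2.7] | [0. 0. 0.] [13.   6.2  2.7] | [0. 0. 0.] [13.   6.2  2.7] | [0. 0. 0.] [13.   6.2  2.7] | [0. 0. 0.] [13.   6.2  2.7] | [0. 0. 0.] [13.1  6.2  2.7] | [0. 0. 0.] [13.1  6.2  2.7] |
```

Call:
{"method": "step_arm", "body": {
  "steps": [
    [0, 0, 0, 13, 6, 0, 0],
    [0, 0, 0, 13, 6, 0, 0],
    [0, 0, 0, 13, 6.2, 0, 0],
    [0, 0, 0, 13, 6.2, 2, 0],
    [0, 0, 0, 13, 6.2, 4, 0],
    [0, 0, 0, 13, 6.3, 5, 0],
    [0, 0, 0, 13, 6.3, 5, 0],
    [0, 0, 0.2, 13, 6.4, 5, 0]
  ]
}}

```text
time_s: 11.45
ee_pos: [509.3, 8.6, 240.5]
ee_rot: [-180.0, 0.0, -17.7]
force: [-0.4, 0.4, -1.6]
gripper_width: 14.1
gripper_force: 19.9
```

```bash
python3 - <<'E'
from h import *
import pickle
for i in range(6): s=state();f=grab_frame('wrist')
cv2.imwrite('pics/w5.png',cv2.resize(f['image'][0:300,100:460],None,fx=2,fy=2,interpolation=2))
pickle.dump((s,f),open('f5.pkl','wb'))
plan([508.6,8.4,205],-17.7,8)
E
```

```text
at 11.75 [508.4   9.5 241.1] [-179.98    0.    -17.7 ]
[-0.  0.  0.] [0.1 0.1 4.5] | [-0.  0.  0.] [0.1 0.1 4.5] | [-0.  0.  0.] [0.1 0.1 4.5] | [-0.  0.  0.] [0.1 0.1 4.5] | [-0.  0.  0.] [0.1 0.1 4.5] | [-0.  0.  0.] [0.1 0.1 4.5] | [-0.  0.  0.] [0.1 0.1 4.5] | [-0.  0.  0.] [0.1 0.1 4.5] |
```

View pics/w5.png

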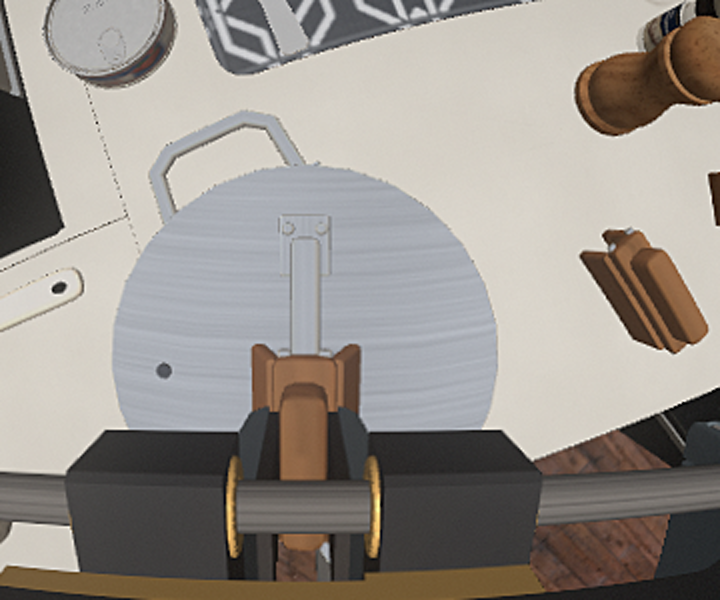

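The guard (centre x≈306) is lined up with the bar (290–322, centre 306). Descending.

Call:
{"method": "step_arm", "body": {
  "steps": [
    [0, 0, 0, 0.2, 0.8, 5, 0],
    [0, 0, 0, 0, 0, 6, 0],
    [0, 0, 0, 0, 0, 6, 0],
    [0, 0, 0, 0, 0, 6, 0],
    [0, 0, 0, 0, 0, 6, 0],
    [0, 0, 0, 0, 0, 5, 0],
    [0, 0, 0, 0, 0, 4, 0],
    [0, 0, 0, 0, 0, 2, 0]
  ]
}}

```text
time_s: 12.75
ee_pos: [508.5, 8.4, 200.7]
ee_rot: [-180.0, 0.0, -17.7]
force: [0.7, 0.3, -0.5]
gripper_width: 13.6
gripper_force: 19.9
```

Call:
{"method": "step_arm", "body": {
  "steps": [
    [0, 0, 0, 0, 0, 2, 0],
    [0, 0, 0, 0, 0, 1.5, 0],
    [0, 0, 0, 0, 0, 1.5, 0],
    [0, 0, 0, 0, 0, 1, 0],
    [0, 0, 0, 0, 0, 1, 0],
    [0, 0, 0, 0, 0, 0.5, 0],
    [0, 0, 0, 0, 0, 0, 0],
    [0, 0, 0, 0, 0, 0, 0]
  ]
}}

```text
time_s: 13.75
ee_pos: [508.6, 8.4, 193.5]
ee_rot: [-180.0, -0.0, -17.7]
force: [-0.3, 0.8, -1.8]
gripper_width: 14.2
gripper_force: 19.9
```

Call:
{"method": "step_arm", "body": {
  "steps": [
    [0, 0, 0, 0, 0, 0.5, 0],
    [0, 0, 0, 0, 0, 0.5, 0],
    [0, 0, 0, 0, 0, 0.5, 0],
    [0, 0, 0, 0, 0, 0, 0],
    [0, 0, 0, 0, 0, 0.5, 0],
    [0, 0, 0, 0, 0, 0, 0],
    [0, 0, 0, 0, 0, 0.5, 0],
    [0, 0, 0, 0, 0, 0, 0]
  ]
}}

```text
time_s: 14.75
ee_pos: [508.6, 8.4, 191.4]
ee_rot: [-180.0, -0.0, -17.7]
force: [-1.5, 0.1, 3.0]
gripper_width: 13.8
gripper_force: 19.9
```

Contact is felt at 191.4, so the bar top is at about 174. Release, check, then lower the open fingers beside the leaves.

Call:
{"method": "step_arm", "body": {
  "steps": [
    [0, 0, 0, 0, 0, 0, 0.2],
    [0, 0, 0, 0, 0, 0, 0.4],
    [0, 0, 0, 0, 0, 0, 0.6],
    [0, 0, 0, 0, 0, 0, 0.75],
    [0, 0, 0, 0, 0, 0, 0.75],
    [0, 0, 0, 0, 0, 0, 0.75],
    [0, 0, 0, 0, 0, 0, 0.75],
    [0, 0, 0, 0, 0, 0, 0.75]
  ]
}}

```text
time_s: 15.75
ee_pos: [508.6, 8.5, 190.9]
ee_rot: [-180.0, 0.0, -17.7]
force: [0.5, 0.3, -0.0]
gripper_width: 68.4
gripper_force: 0.0
```

```bash
python3 - <<'E'
from h import *
for i in range(1): s=state();f=grab_frame('wrist')
g=grab_frame('scene')
a=cv2.resize(f['image'][120:290,160:340],None,fx=2.2,fy=2.2,interpolation=2);b=cv2.resize(g['image'][150:250,170:290],(396,374),interpolation=2)
cv2.imwrite('pics/w6.png',np.hstack([a,b]));plan([508.6,8.4,143],-17.7,8)
E
```

```text
at 15.85 [508.6   8.4 191. ] [-179.99   -0.    -17.71]
[-0. -0. -0.] [0. 0. 6.] | [-0. -0. -0.] [0. 0. 6.] | [-0. -0. -0.] [0. 0. 6.] | [-0. -0. -0.] [0. 0. 6.] | [-0. -0. -0.] [0. 0. 6.] | [-0. -0. -0.] [0. 0. 6.] | [-0. -0. -0.] [0. 0. 6.] | [-0. -0. -0.] [0. 0. 6.] |
```

View pics/w6.png

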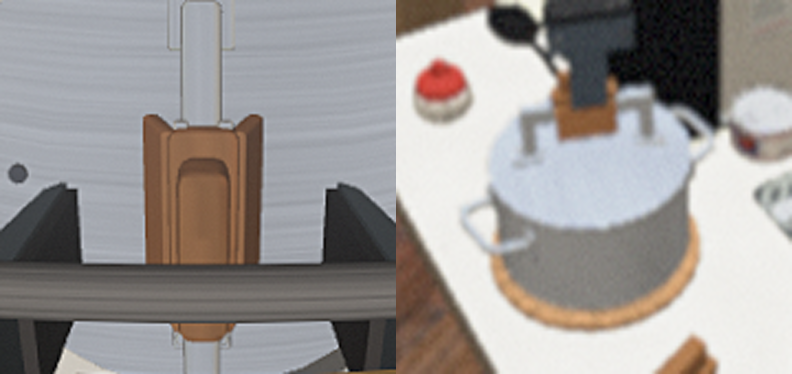

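The guard sits square over the bar (spine 172–236, bar 181–221), clear of the open fingers. Lower and pinch.

Call:
{"method": "step_arm", "body": {
  "steps": [
    [0, 0, 0, 0, 0, 6, 0.75],
    [0, 0, 0, 0, 0, 7, 0.75],
    [0, 0, 0, 0, 0, 7, 0.75],
    [0, 0, 0, 0, 0, 7, 0.75],
    [0, 0, 0, 0, 0, 7, 0.75],
    [0, 0, 0, 0, 0, 6, 0.75],
    [0, 0, 0, 0, 0, 5, 0.75],
    [0, 0, 0, 0, 0, 3, 0.75]
  ]
}}

```text
time_s: 16.85
ee_pos: [508.5, 8.4, 142.6]
ee_rot: [-180.0, 0.0, -17.7]
force: [-0.0, 0.6, 0.3]
gripper_width: 68.4
gripper_force: 0.0
```

Call:
{"method": "step_arm", "body": {
  "steps": [
    [0, 0, 0, 0, 0, 0, 0.6],
    [0, 0, 0, 0, 0, 0, 0.45],
    [0, 0, 0, 0, 0, 0, 0.35],
    [0, 0, 0, 0, 0, 0, 0.3],
    [0, 0, 0, 0, 0, 0, 0.2],
    [0, 0, 0, 0, 0, 0, 0.1],
    [0, 0, 0, 0, 0, 0, 0],
    [0, 0, 0, 0, 0, 0, 0]
  ],
  "force": 50
}}

```text
time_s: 17.85
ee_pos: [508.5, 8.5, 142.9]
ee_rot: [-180.0, 0.0, -17.7]
force: [-0.6, 0.2, -0.2]
gripper_width: 23.6
gripper_force: 50.0
```

Call:
{"method": "step_arm", "body": {
  "steps": [
    [0, 0, 0, 0, 0, 0, 0],
    [0, 0, 0, 0, 0, 0, 0],
    [0, 0, 0, 0, 0, 0, 0],
    [0, 0, 0, 0, 0, -1, 0],
    [0, 0, 0, 0, 0, -1, 0],
    [0, 0, 0, 0, 0, -1, 0],
    [0, 0, 0, 0, 0, -1, 0],
    [0, 0, 0, 0, 0, -1, 0]
  ]
}}

```text
time_s: 18.85
ee_pos: [508.5, 8.4, 148.0]
ee_rot: [-180.0, 0.0, -17.7]
force: [0.5, 0.2, -6.1]
gripper_width: 23.6
gripper_force: 50.0
```

Width 23.6 mm matches the bar plus both leaves, and 6 N shows the lid is hanging from the grip. Lift gently by about 80 mm in total.

Call:
{"method": "step_arm", "body": {
  "steps": [
    [0, 0, 0, 0, 0, -2, 0],
    [0, 0, 0, 0, 0, -2.5, 0],
    [0, 0, 0, 0, 0, -3, 0],
    [0, 0, 0, 0, 0, -3, 0],
    [0, 0, 0, 0, 0, -3, 0],
    [0, 0, 0, 0, 0, -3, 0],
    [0, 0, 0, 0, 0, -3, 0],
    [0, 0, 0, 0, 0, -3, 0]
  ]
}}

```text
time_s: 19.85
ee_pos: [508.6, 8.4, 170.6]
ee_rot: [-180.0, -0.0, -17.7]
force: [-0.2, 0.2, -6.2]
gripper_width: 24.2
gripper_force: 50.0
```

Call:
{"method": "step_arm", "body": {
  "steps": [
    [0, 0, 0, 0, 0, -4, 0],
    [0, 0, 0, 0, 0, -5, 0],
    [0, 0, 0, 0, 0, -5, 0],
    [0, 0, 0, 0, 0, -5, 0],
    [0, 0, 0, 0, 0, -5, 0],
    [0, 0, 0, 0, 0, -5, 0],
    [0, 0, 0, 0, 0, -5, 0],
    [0, 0, 0, 0, 0, -5, 0]
  ]
}}

```text
time_s: 20.85
ee_pos: [508.6, 8.4, 209.8]
ee_rot: [-180.0, 0.0, -17.7]
force: [0.6, -0.3, -6.2]
gripper_width: 23.8
gripper_force: 50.0
```

Call:
{"method": "step_arm", "body": {
  "steps": [
    [0, 0, 0, 0, 0, -4, 0],
    [0, 0, 0, 0, 0, -4, 0],
    [0, 0, 0, 0, 0, -3, 0],
    [0, 0, 0, 0, 0, -2, 0],
    [0, 0, 0, 0, 0, -1, 0],
    [0, 0, 0, 0, 0, 0, 0],
    [0, 0, 0, 0, 0, 0, 0],
    [0, 0, 0, 0, 0, 0, 0]
  ]
}}

```text
time_s: 21.85
ee_pos: [508.5, 8.5, 223.3]
ee_rot: [-180.0, 0.0, -17.7]
force: [0.5, 0.3, -6.3]
gripper_width: 23.4
gripper_force: 50.0
```

```bash
python3 - <<'E'
from h import *
g=grab_frame('scene');s=state();print(s['ee_pos'],s['ee_rot'],s['force'],s['torque'],s['gripper_width'])
cv2.imwrite('pics/end.png',cv2.resize(g['image'][100:260,140:340],(800,600),interpolation=2))
E
```

```text
[508.50856941   8.44176139 223.35724124] [-1.79998524e+02  1.06406241e-02 -1.77102591e+01] [ 0.38433598 -0.09211697 -4.92976765] [ 0.01851019  0.12131015 -0.03060694] 23.724339161691702
```

View pics/end.png

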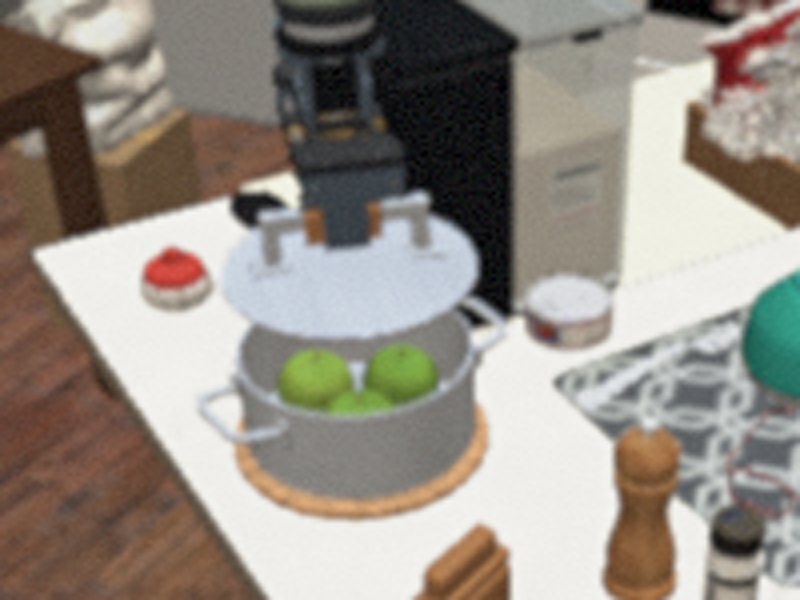

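The lid hangs level about 80 mm over the pot with the guard wrapped on the bar. The pot and bystanders look undisturbed, so I'm handing in.

```bash
python3 -c "
from workcell import *
print(job_done())"
```

```text
the job is handed in; nothing more can be done
None
```

I handed the job in with the lid held level about 8 cm above the pot, pinched at 50 N through the guard on its bar. The pot, timer, spice jar and pepper mill looked unmoved in the last picture; no verdict was reported back.

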